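# Index the drilling jig to the next hole

## Robot

A 6-joint arm with a two-finger parallel gripper is mounted at the origin on a cart in front of the work surface, level with it; the furniture and walls round the work are solid. World frame = base frame: x ahead of the robot, y to its left, z up, the work surface at z = 0. Lengths are in m, angles in degrees, forces in N, time in s.
With the tool pointing down it reaches from about 0.35 to 0.95 m from the base axis. Payload 17.4 kg.
Tool frame: the origin (TCP) lies midway between the tips of the shut fingers; the grasp point (between the pads) lies 19 mm behind it; x points along the fingers, y is the direction in which the jaws open and shut, and the axes are right-handed (so a half turn about x gives the same grasp; the last joint's range is limited). The gripper opens to 93 mm and grips with 3 to 60 N. Pads are 15 mm wide; open, the fingers measure 128 mm over their backs; the gripper's body (75 mm by 188 mm) begins 65 mm behind the grasp point.
Start: joints at [-78.999, 6.646, 82.598, -0, 90.757, -2.166], TCP at [0.154, -0.657, 0.192] pointing down, gripper open.
Joint ranges: [-162.19, 162.19], [-47.58, 125.68], [4.15, 143.07], [-65.23, 245.23], [0.69, 171.88], [-170.13, 170.13]. Speed limits (degrees/s): [108.29, 108.29, 127.2, 180, 180, 180].

## Interface

Orientations are given as [roll, pitch, yaw] about the fixed x, y, z axes, in that order (R = Rz(yaw) Ry(pitch) Rx(roll)).
In Python, from rig import env gives the robot as it stands. Calls block until the motion is done:
- env.goto(position, orientation): joint-space move of the TCP to a pose.
- env.move_straight(position, rot=None, max_speed=0.15): straight line of the TCP; rot=None keeps the orientation; max_speed is the mean speed in m/s.
- env.movej(angles): joint-space move.
- env.move_gripper(opening, f_grip=None): finger opening in m; f_grip is the grip in N (None keeps the last); returns when the fingers have stopped.
- env.sleep(seconds).
- env.ik(position, orientation): joint angles nearest the present ones, or None.
- env.observe(): the state.
- env.get_image(name): name is "scene" or "side" or "wrist"; returns (picture, depth): 384x512x3 uint8, blue, green, red; 384x512 float32, m along the optical axis (not along the pixel's ray), 0 where there is no reading.
- env.camera_model(name): a dict with "fovy" (degrees; the focal length in pixels is half the picture's height over the tangent of half this angle, whatever the lens; pixels are square), "cx", "cy" (the principal point, pixels), "camera_from_world" (4x4, takes a point from world to camera coordinates). Camera axes: x right, y up, looking along -z (the intrinsics and any distortion apply to the point x, -y, -z); pixel columns grow to the right and rows downward; lengths in m; the calibration is good to about 2 mm. A picture is of the moment at which its call begins: read the wrist's pose just before it. camera_model takes no time and is no camera call; for the wrist camera it gives the pose at the moment of the call.
A pose or a line that the arm cannot do raises env.Unreachable and nothing moves.
- env.hand_in(): hands the job in, once; it reports no verdict.
The state is a dict: "clock": time; "q": joint angles; "joint_vel": joint speeds; "effort": joint torques, N m; "tool_pos": TCP position; "ee_rot": TCP orientation; "wrist_force": force on the tool from outside, world axes, zero at the start; "torque": the same for the moment, N m; "grip_width": finger opening in m.
Only numpy, scipy, OpenCV 4.12 (cv2) and the standard library are available. Lean on these libraries where they do the work, as an engineer would, in place of code of your own. Each camera call takes 0.05 s, during which the arm holds its last target.

## Task

The shelf-pin hole under the drill bush is done: count it by pressing the key of the tally counter fully down and letting it spring back up. Then pull the red index knob up until its pin is out of the rail, slide the carriage one hole along the rail, away from the holes already drilled in the panel and towards the pencil ticks, and let the pin drop fully into that next hole. Finish still holding the knob with the pin fully home, ready for me to drill, and leave the other things on the bench as they are.

Things in the scene. Friction and masses are not known exactly. Their poses are not given: they have to be found in the camera images.
- tally_key_top (a point): Top centre of the round steel key (27 mm across, flat) of the tally counter, a grey box 70 x 90 mm with a dark display window, fixed to the bench. The key's top stands 56 mm above the bench, about 14 mm behind the middle of the box.
- tally_key (a joint): Travel of the counter's key: 0 up at rest, 0.006 m fully pressed (straight down). A spring pushes it back; fully down takes 5 N.
- index_knob (a point): Centre of the red mushroom knob (30 mm across, 26 mm high, upright axis) of the spring index plunger; 87 mm above the bench with the pin home. Under it a steel barrel, 19 mm across (26 mm at its foot), stands on the carriage's flat top (46 mm across, 64 mm along the rail), 34 mm below the knob's centre. y: along the rail, to the next hole; x: across it, away from the drill bush.
- index_pin (a joint): Pull of the knob and its pin, straight up: 0 pin fully home, 0.014 m fully drawn. The pin reaches 8 mm into the rail, so it is clear of its hole from 0.008 m on; a spring pulls it back down (4 N at rest, 10 N fully drawn). Over the solid rail between two holes it rests at nearly 0.008.
- index_slide (a joint): Place of the carriage along the rail in m: 0 in the starting hole, 0.032 in the next hole to be used (holes are 32 mm apart); it grows away from the drilled holes. Slides with about 1.5 N once the pin is clear; the 7.5 mm round-nosed pin has a 9 mm hole.
- next_hole (a point): Centre of the mouth of the next index hole in the aluminium tube rail, 45 mm above the bench; the pin drops in when the knob stands over it. y: along the rail, the way to go; z: up. The rail (30 x 25 mm, 330 mm long) is clamped by black end clamps on a pale wooden panel 160 x 360 x 18 mm on a thin dark mat; rail and panel do not move.
- coffee_mug: Pink mug at the back of the bench, 94 mm high, origin under its centre; not to be disturbed.
- wood_glue: Yellow glue bottle, 63 mm across and 210 mm high, origin under its centre; not to be disturbed.
- screw_tin: Open tin of screws, 74 mm across and 52 mm high, origin under its centre; not to be disturbed.
- combo_square: Steel combination square lying flat, 73 x 250 x 24 mm, origin under its centre; not to be disturbed.
- pencil: Red pencil lying flat, 162 mm long, origin under its middle; not to be disturbed.

How it is judged:
By the outcome, as a careful person would: the job done as asked, in the order asked, and still so for the second after the job is handed in, while the arm keeps its last pose, push and grip.
It also fails if it takes over 40 s, if anything falls off the work surface, if the arm or the gripper's body presses on something with over 40 N, if the wrist force passes 120 N, or if a joint passes its speed limit or range.

## Working session

There is one attempt and no reset: what is moved stays moved. The work goes in short steps, each a Python script; the robot and the scene stay as the last script left them, time stands still between calls to the robot, and variables do not carry over. Pictures are saved under pics/ and viewed, and the job is handed in when it is done.

```bash
ls; mkdir -p pics
python3 - <<'E'
from rig import env
import cv2, numpy as np
s=env.observe(); print(s)
for n in ["scene","side","wrist"]:
    m=env.camera_model(n); print(n,m)
    im,d=env.get_image(n); cv2.imwrite(f"pics/{n}0.png",im); np.save(f"pics/{n}0.npy",d)
E
```

```text
pics
{'clock': 0.0, 'q': array([-7.89986789e+01,  6.67269805e+00,  8.26350497e+01,  6.21380963e-05,
        9.07580006e+01, -2.16667440e+00]), 'joint_vel': array([ 0.0381441 , -0.13575326,  0.00371675, -0.02869043,  0.03404965,
        0.03322823]), 'effort': array([-8.23251760e-07, -7.21266389e+01, -6.22598648e+01,  7.80714070e-02,
        2.37563584e-02, -7.76249703e-05]), 'tool_pos': array([ 0.15370505, -0.65701907,  0.19132954]), 'ee_rot': array([-92.22082005,  89.93425156, 100.94717625]), 'wrist_force': array([-0.10577982, -0.32393551, -0.02249364]), 'torque': array([ 0.02055033, -0.04987369, -0.01078073]), 'grip_width': 0.09294612022592265}
scene {'fovy': 42.31101931797018, 'cx': 254.96296377565318, 'cy': 194.24085619443542, 'camera_from_world': array([[ 0.55068468, -0.83455886, -0.01605892, -0.52537595],
       [ 0.47556833,  0.29787721,  0.82771005, -0.20471145],
       [-0.68598917, -0.46344436,  0.56092618, -1.33405022],
       [ 0.        ,  0.        ,  0.        ,  1.        ]])}
side {'fovy': 50.71245494939089, 'cx': 257.2444415257657, 'cy': 196.22913529247262, 'camera_from_world': array([[ 0.99567525, -0.09162424, -0.01535576, -0.51927026],
       [ 0.05819624,  0.4862969 ,  0.8718535 ,  0.06655068],
       [-0.07241545, -0.8689766 ,  0.48952597, -1.35489761],
       [ 0.        ,  0.        ,  0.        ,  1.        ]])}
wrist {'fovy': 62.75550922268051, 'cx': 253.9894485293848, 'cy': 188.85763950984975, 'camera_from_world': array([[ 2.29419727e-01, -9.73327586e-01,  4.31601215e-06,
        -6.75912596e-01],
       [ 9.40306360e-01,  2.21635261e-01, -2.58266840e-01,
         2.99134289e-02],
       [ 2.51377283e-01,  5.92555662e-02,  9.66073620e-01,
        -3.88957157e-01],
       [ 0.00000000e+00,  0.00000000e+00,  0.00000000e+00,
         1.00000000e+00]])}
```

View pics/scene0.png

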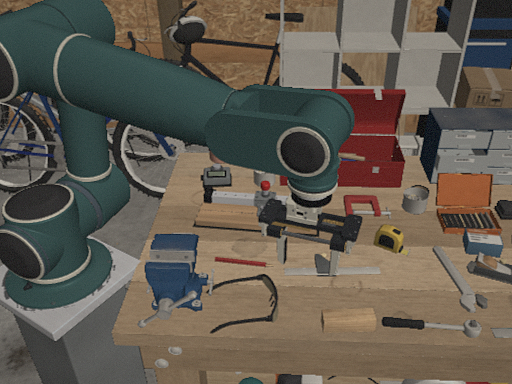

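View pics/side0.png

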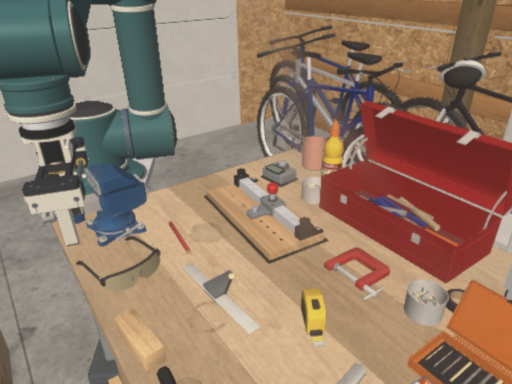

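View pics/wrist0.png

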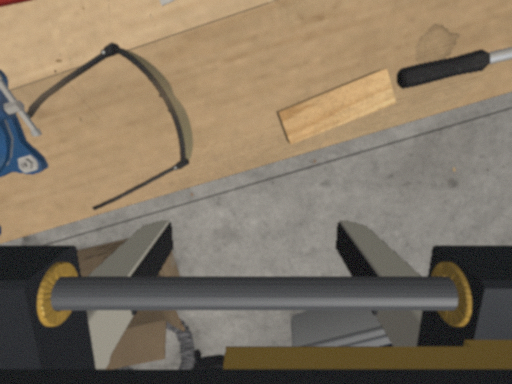

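The side view shows the knob near (272,187), the counter near (280,172), and the panel and rail running from (240,175) to (310,230). I'll enlarge it.

```bash
cat > h.py <<'E'
import numpy as np, cv2
def unproj(m,u,v,depth=None,z=None,shape=(384,512)):
    f=shape[0]/2/np.tan(np.radians(m["fovy"]/2))
    d=np.array([(u-m["cx"])/f,-(v-m["cy"])/f,-1.0])
    T=np.linalg.inv(m["camera_from_world"])
    o=T[:3,3]; w=T[:3,:3]@d
    if depth is None: depth=(z-o[2])/w[2]
    return o+w*depth
def proj(m,p):
    f=192/np.tan(np.radians(m["fovy"]/2))
    c=m["camera_from_world"]@np.append(p,1)
    return m["cx"]+f*c[0]/-c[2], m["cy"]-f*c[1]/-c[2]
E
python3 - <<'E'
import cv2
a=cv2.imread("pics/side0.png")[120:270,190:350]
cv2.imwrite("pics/side_c.png",cv2.resize(a,None,fx=5,fy=4*1.0,interpolation=cv2.INTER_CUBIC)[:600,:800])
E
```

```text
(no output)
```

View pics/side_c.png

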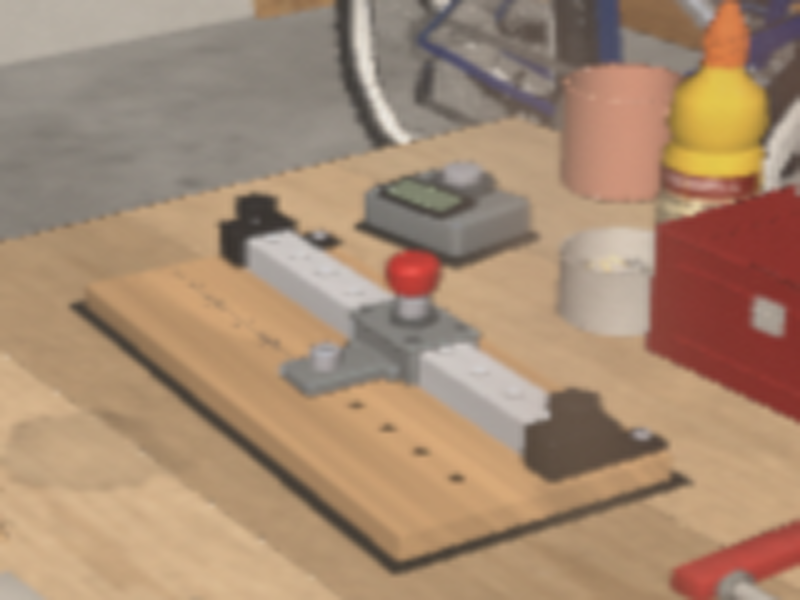

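The crop shows the red knob at (413,272), the key top at (462,173), four drilled holes running from (357,405) to (457,478), and pencil ticks running up-left from (265,340) to (180,275). The way to go is therefore up-left.

Run:
```python
from rig import env
from h import *
m=env.camera_model("side"); d=np.load("pics/side0.npy")
def c(x,y): return 190+(x+.5)/5-.5,120+(y+.5)/4-.5
for n,x,y,z in [("knob",413,272,.087),("key",462,173,.056),("h1",357,405,.02),("h2",388,428,.02),("h3",420,451,.02),("h4",457,478,.02),("t0",265,340,.02),("t1",180,275,.02),("railh1",510,393,.045),("railh2",484,375,.045),("railf1",360,300,.045),("railf2",300,257,.045),("mug",615,190,0),("glue",712,215,0),("tin",610,330,0)]:
    u,v=c(x,y); dd=d[int(round(v)),int(round(u))]
    print(n,np.round([u,v],1),unproj(m,u,v,z=z).round(4),"depth:",unproj(m,u,v,depth=dd).round(4))
ms=env.camera_model("scene")
for p in [unproj(m,*c(413,272),z=.087),unproj(m,*c(462,173),z=.056)]: print(proj(ms,p))
```

```text
knob [272.2 187.6] [ 0.5345 -0.3095  0.087 ] depth: [ 0.5323 -0.3268  0.0963]
key [282.  162.9] [ 0.5935 -0.0894  0.056 ] depth: [ 0.5934 -0.0901  0.0563]
h1 [261.  220.9] [ 0.4981 -0.3654  0.02  ] depth: [ 0.4983 -0.3631  0.0185]
h2 [267.2 226.6] [ 0.5112 -0.3943  0.02  ] depth: [ 0.5111 -0.3954  0.0207]
h3 [273.6 232.4] [ 0.5242 -0.4219  0.02  ] depth: [ 0.5248 -0.4172  0.0167]
h4 [281.  239.1] [ 0.5385 -0.4528  0.02  ] depth: [ 0.5388 -0.451   0.0187]
t0 [242.6 204.6] [ 0.4551 -0.2757  0.02  ] depth: [ 0.4551 -0.2761  0.0202]
t1 [225.6 188.4] [ 0.4099 -0.1729  0.02  ] depth: [ 0.4099 -0.1715  0.0192]
railh1 [291.6 217.9] [ 0.573 -0.399  0.045] depth: [ 0.5739 -0.3941  0.0419]
railh2 [286.4 213.4] [ 0.5633 -0.376   0.045 ] depth: [ 0.5649 -0.3665  0.039 ]
railf1 [261.6 194.6] [ 0.5097 -0.2693  0.045 ] depth: [ 0.5097 -0.2695  0.0451]
railf2 [249.6 183.9] [ 0.4812 -0.2003  0.045 ] depth: [ 0.4818 -0.1908  0.0401]
mug [312.6 167.1] [ 0.7111 -0.0163  0.    ] depth: [ 0.7051 -0.0415  0.0121]
glue [332.  173.4] [ 0.7646 -0.072   0.    ] depth: [ 0.7086 -0.2619  0.0957]
tin [311.6 202.1] [ 0.658 -0.251  0.   ] depth: [ 0.6566 -0.2569  0.0035]
(np.float64(263.4807103803914), np.float64(184.60882870532657))
(np.float64(217.84322329959298), np.float64(165.31955070231126))
```

Run:
```python
import cv2
a=cv2.imread("pics/scene0.png")[150:240,190:300]
cv2.imwrite("pics/scene_c.png",cv2.resize(a,None,fx=6,fy=6,interpolation=cv2.INTER_CUBIC))
```

```text
(no output)
```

View pics/scene_c.png

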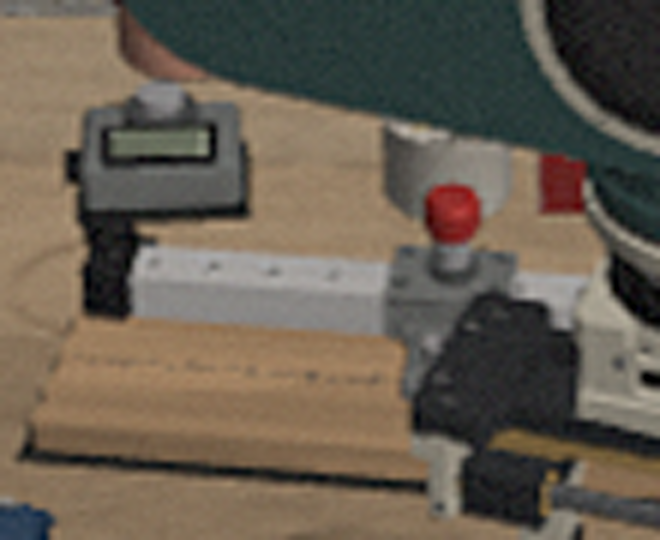

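Run:
```python
from rig import env
from h import *
m=env.camera_model("side"); d=np.load("pics/side0.npy")
for n,u,v in [("glue mid",333,150),("glue top",334,128),("mug",313,150),("mugL",304,152),("mugR",322,145),("box near top corner",322,180),("box",322,203),("box mid",380,215),("box right top",440,250),("box right bot",440,268),("lid top",365,110),("lid r",500,165),("tin rim",311,180),("tin",312,192),("key",282,163),("counter side",283,178),("clamp",355,260)]:
    print(n,unproj(m,u,v,depth=d[v,u]).round(3))
print(env.ik([.594,-.09,.12],[155.2,90,0]),env.ik([.594,-.09,.12],[-24.8,90,0]),env.ik([.594,-.09,.12],[95,90,0]))
print(env.ik([.5345,-.3095,.12],[155.2,90,0]),env.ik([.5345,-.3095,.12],[-24.8,90,0]))
```

```text
glue mid [ 0.732 -0.174  0.128]
glue top [ 0.734 -0.157  0.19 ]
mug [ 0.703 -0.042  0.074]
mugL [ 0.679 -0.017  0.058]
mugR [ 0.732 -0.041  0.09 ]
box near top corner [ 0.674 -0.289  0.091]
box [ 0.678 -0.291  0.019]
box mid [ 0.775 -0.463  0.079]
box right top [ 0.858 -0.599  0.069]
box right bot [ 0.861 -0.611  0.03 ]
lid top [ 0.801 -0.211  0.257]
lid r [ 1.017 -0.496  0.211]
tin rim [ 0.667 -0.188  0.04 ]
tin [ 0.656 -0.258  0.038]
key [ 0.593 -0.09   0.056]
counter side [ 0.589 -0.142  0.029]
clamp [ 0.702 -0.528  0.   ]
[-1.10482902e+01 -9.41512171e-01  9.71759222e+01 -2.54444375e-14
  8.37655900e+01  5.41517098e+01] [-1.10482902e+01 -9.41512171e-01  9.71759222e+01 -2.54444375e-14
  8.37655900e+01 -1.25848290e+02] [-11.04829018  -0.94151217  97.17592218   0.          83.76558999
  -6.04829018]
[-3.24390008e+01  1.16105358e+00  9.50703099e+01 -2.54444375e-14
  8.37686365e+01  3.27609992e+01] [-3.24390008e+01  1.16105358e+00  9.50703099e+01 -2.54444375e-14
  8.37686365e+01 -1.47239001e+02]
```

Everything agrees: key top height is 0.056 by depth, the rail yaw is about 114.7°, and the glue is at about (0.735,-0.145). Next I raise the arm, go over the key and look with the wrist camera.

Run:
```python
from rig import env
from h import *
env.goto([.45,-.30,.30],[155.2,90,0])
im,d=env.get_image("wrist"); m=env.camera_model("wrist")
cv2.imwrite("pics/w1.png",cv2.resize(im,None,fx=1.5,fy=1.5)); np.savez("pics/w1.npz",d=d,T=m["camera_from_world"])
s=env.observe(); print(s["clock"],s["tool_pos"],s["ee_rot"],s["wrist_force"])
for p in [[.5345,-.3095,.087],[.5935,-.0894,.056]]: print(np.array(proj(m,p)))
```

```text
1.9417 [ 0.44968001 -0.30072781  0.29957442] [-50.017553    89.9620904  154.71814603] [ 0.07110515 -0.59377004  0.44014087]
[287.92467198 103.88820117]
[144.6902024  -20.43243741]
```

View pics/w1.png

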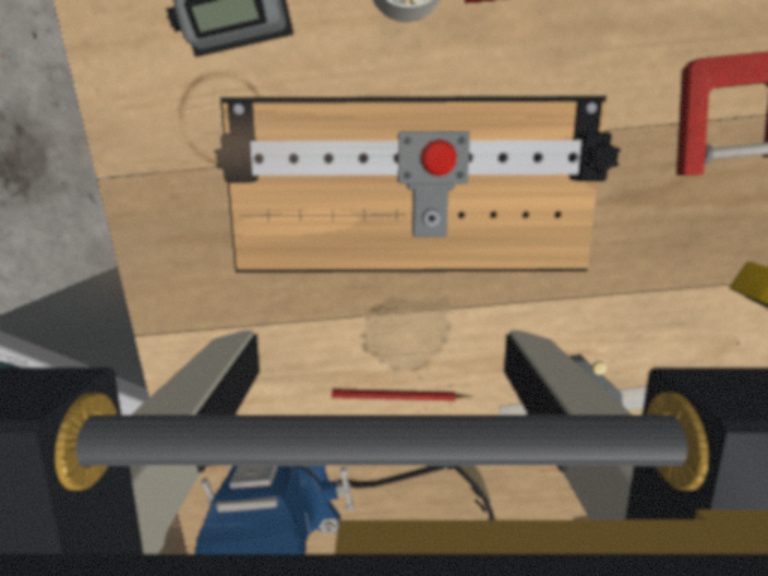

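The wrist view shows the knob at (439,157), rail holes in a level row at y≈158, ticks to the left and drilled holes to the right. The rail is parallel to the jaws. I'll refine the knob position and rail direction.

Run:
```python
from rig import env
from h import *
m=env.camera_model("wrist"); m["camera_from_world"]=np.load("pics/w1.npz")["T"]
im=cv2.imread("pics/w1.png").astype(int)
r=(im[...,2]>im[...,1]*2.2)&(im[...,2]>110); r[:120]=0;r[200:]=0;r[:,:400]=0;r[:,480:]=0
ys,xs=np.nonzero(r); print(xs.mean(),ys.mean(),xs.min(),xs.max(),ys.min(),ys.max())
g=lambda x,y:((x+.5)/1.5-.5,(y+.5)/1.5-.5)
print("knob",unproj(m,*g(xs.mean(),ys.mean()),z=.090).round(4))
L=[unproj(m,*g(x,y),z=.045) for x,y in [(259,158.5),(293.5,158.5),(328,158),(363,158),(503,157.5),(538,157),(573,157)]]
for a in L: print(a.round(4))
print([round(np.linalg.norm(b-a),4) for a,b in zip(L,L[1:])], np.degrees(np.arctan2(*(L[0]-L[-1])[[1,0]])))
print("bush",unproj(m,*g(431.5,218),z=.05).round(4))
```

```text
439.2199546485261 157.47278911564626 423 455 141 174
knob [ 0.5358 -0.315   0.09  ]
[ 0.468  -0.1708  0.045 ]
[ 0.4813 -0.1994  0.045 ]
[ 0.4949 -0.2278  0.045 ]
[ 0.5084 -0.2569  0.045 ]
[ 0.5625 -0.3728  0.045 ]
[ 0.5763 -0.4016  0.045 ]
[ 0.5897 -0.4306  0.045 ]
[np.float64(0.0315), np.float64(0.0316), np.float64(0.032), np.float64(0.128), np.float64(0.032), np.float64(0.032)] 115.0952946197103
bush [ 0.4859 -0.3373  0.05  ]
```

The knob at (0.536,-0.315) sits exactly on the rail-hole lattice, with 32 mm pitch and heading 115.1°. Next I look at the key with the wrist camera.

Run:
```python
from rig import env
from h import *
env.goto([.53,-.12,.20],[154.9,90,0])
env.move_gripper(0.0,20)
im,d=env.get_image("wrist"); m=env.camera_model("wrist")
cv2.imwrite("pics/w2.png",cv2.resize(im,None,fx=1.5,fy=1.5)); np.savez("pics/w2.npz",d=d,T=m["camera_from_world"])
s=env.observe(); print(s["clock"],s["tool_pos"],s["grip_width"],s["wrist_force"])
print(np.array(proj(m,[.5935,-.0894,.056]))*1.5)
```

```text
4.325 [ 0.52998972 -0.12000392  0.20001099] 0.00022959465603918455 [0.13920891 1.42148505 0.16220873]
[377.84621582 159.9571605 ]
```

View pics/w2.png

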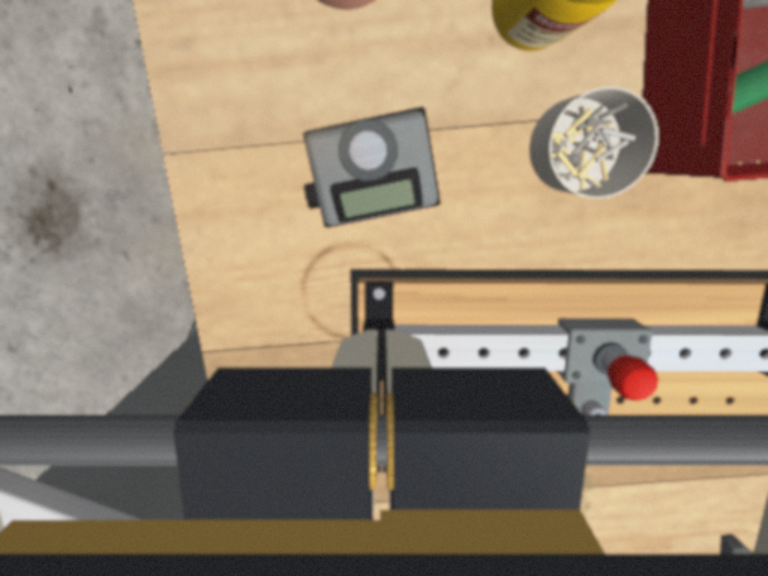

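The bright round key is at (368,150), about 40 px across, which matches 27 mm.

Run:
```python
from rig import env
from h import *
m=env.camera_model("wrist"); z=np.load("pics/w2.npz"); m["camera_from_world"]=z["T"]; d=z["d"]
u,v=(368.5)/1.5-.5,(150.5)/1.5-.5
print(unproj(m,u,v,z=.056).round(4),unproj(m,u,v,depth=d[int(round(v)),int(round(u))]).round(4))
p=unproj(m,u,v,z=.056)
env.move_straight([p[0],p[1],.075],max_speed=.15)
s=env.observe();f0=s["wrist_force"];print(s["clock"],s["tool_pos"],f0)
```

```text
[ 0.5967 -0.0803  0.056 ] [ 0.5967 -0.0802  0.0552]
5.4583 [ 0.59688745 -0.08051604  0.07595989] [-1.00268091 -0.02613343  0.52542763]
```

The side estimate differed by about 9 mm, so I check visually from the side and scene cameras before pressing.

Run:
```python
from rig import env
from h import *
for n in ["side","scene"]:
    im,_=env.get_image(n); m=env.camera_model(n)
    p=np.array(proj(m,[.5967,-.0803,.056])); t=np.array(proj(m,env.observe()["tool_pos"])); print(n,p,t)
    c=p.astype(int); a=im[c[1]-35:c[1]+35,c[0]-45:c[0]+45]
    print(c-[45,35]); cv2.imwrite(f"pics/{n}1.png",cv2.resize(a,None,fx=7,fy=7,interpolation=cv2.INTER_CUBIC))
```

```text
side [282.57857205 161.64420447] [282.76153915 155.90924797]
[237 126]
scene [216.25280736 164.17360247] [216.00044338 159.01871316]
[171 129]
```

View pics/side1.png

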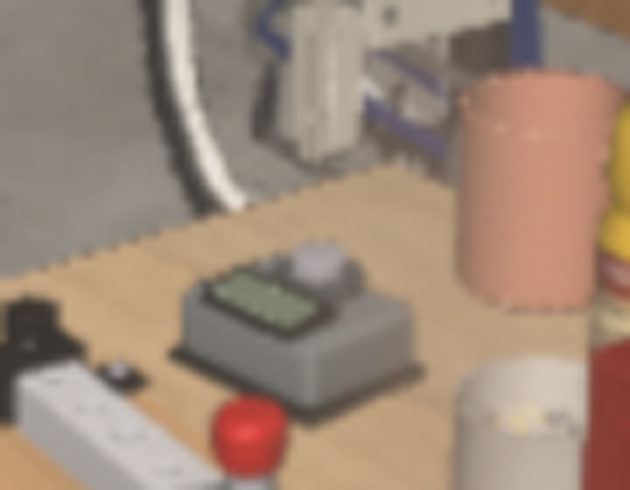

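View pics/scene1.png

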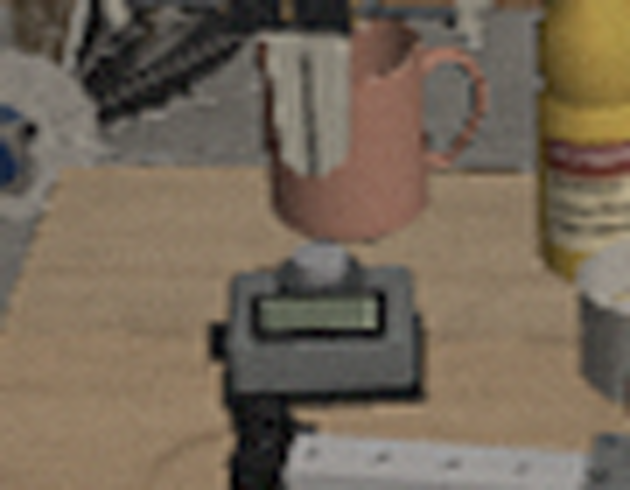

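The fingertip shows about 7 px above where its reported TCP should project. I'll check this with depth before descending.

Run:
```python
from rig import env
from h import *
print(env.observe()["tool_pos"],env.observe()["clock"])
for n,u,vs in [("side",282,range(136,166,2)),("scene",214,range(140,170,2)),("scene",218,range(140,170,2))]:
    im,d=env.get_image(n); m=env.camera_model(n)
    for v in vs: print(n,u,v,im[v,u],unproj(m,u,v,depth=d[v,u]).round(3))
im,d=env.get_image("wrist"); cv2.imwrite("pics/w3.png",cv2.resize(im,None,fx=1.5,fy=1.5))
```

```text
[ 0.59689303 -0.08059668  0.07605301] 5.5583
side 282 136 [142 158 168] [ 0.592 -0.088  0.146]
side 282 138 [143 158 168] [ 0.593 -0.085  0.139]
side 282 140 [142 158 168] [ 0.592 -0.09   0.134]
side 282 142 [140 156 166] [ 0.592 -0.09   0.127]
side 282 144 [141 157 167] [ 0.592 -0.095  0.123]
side 282 146 [142 158 168] [ 0.592 -0.093  0.115]
side 282 148 [126 140 150] [ 0.593 -0.088  0.106]
side 282 150 [101 109 118] [ 0.861  1.674 -0.65 ]
side 282 152 [111 134 155] [ 0.626  0.128 -0.   ]
side 282 154 [127 157 184] [ 0.624  0.114 -0.002]
side 282 156 [128 159 186] [ 0.621  0.091 -0.   ]
side 282 158 [131 162 188] [ 0.618  0.074 -0.   ]
side 282 160 [140 158 176] [0.615 0.053 0.001]
side 282 162 [159 160 168] [ 0.594 -0.084  0.056]
side 282 164 [165 166 174] [ 0.593 -0.092  0.053]
scene 214 140 [83 92 96] [ 0.589 -0.084  0.152]
scene 214 142 [83 90 93] [ 0.592 -0.081  0.143]
scene 214 144 [85 92 93] [ 0.591 -0.081  0.136]
scene 214 146 [ 90  98 102] [ 0.587 -0.084  0.131]
scene 214 148 [ 99 107 112] [ 0.59  -0.081  0.121]
scene 214 150 [ 98 107 112] [ 0.589 -0.081  0.114]
scene 214 1
[... 500 characters left out ...]
 [116 128 135] [ 0.593 -0.097  0.147]
scene 218 144 [117 129 133] [ 0.596 -0.094  0.137]
scene 218 146 [122 132 138] [ 0.594 -0.095  0.131]
scene 218 148 [118 130 135] [ 0.595 -0.094  0.123]
scene 218 150 [121 133 138] [ 0.595 -0.093  0.115]
scene 218 152 [116 128 132] [ 0.587 -0.099  0.113]
scene 218 154 [ 74  87 124] [ 0.679 -0.024  0.039]
scene 218 156 [ 78  94 126] [ 0.68  -0.023  0.03 ]
scene 218 158 [ 80  94 126] [ 0.681 -0.022  0.021]
scene 218 160 [ 76  89 120] [ 0.685 -0.018  0.01 ]
scene 218 162 [ 66  77 114] [ 0.68  -0.021  0.005]
scene 218 164 [132 131 131] [ 0.605 -0.081  0.053]
scene 218 166 [131 129 131] [ 0.594 -0.09   0.053]
scene 218 168 [116 115 118] [ 0.587 -0.095  0.051]
```

View pics/w3.png

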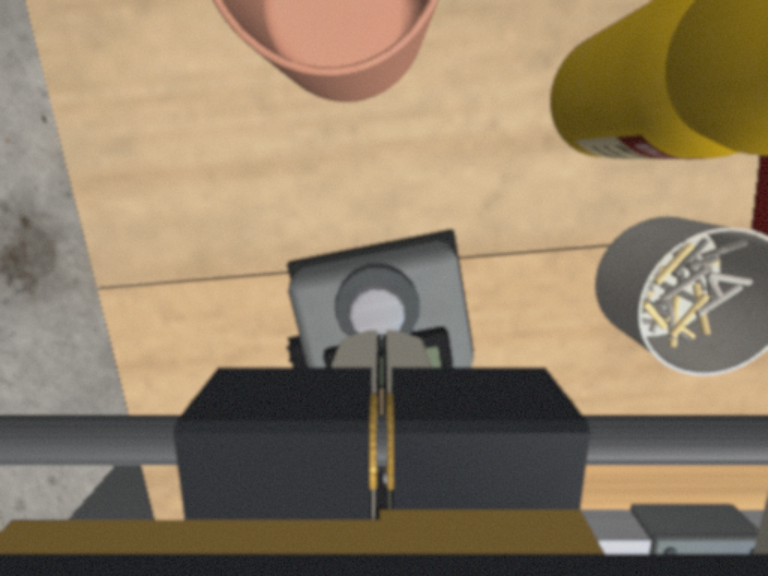

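```bash
python3 - <<'E'
from rig import env
from h import *
s=env.observe(); m=env.camera_model("wrist")
print("TCP in wrist px*1.5",np.array(proj(m,s["tool_pos"]))*1.5)
im,d=env.get_image("wrist")
for u,v in [(240,224),(240,230),(270,226),(265,232),(250,226),(250,208)]: print(u,v,im[v,u],unproj(m,u,v,depth=d[v,u]).round(4), d[v,u])
# start images
d0=np.load("pics/side0.npy"); ms=env.camera_model("side")
print("start TCP proj",proj(ms,[.1537,-.657,.1913]))
for v in range(215,252,4): print(v,unproj(ms,68,v,depth=d0[v,68]).round(3))
E
python3 - <<'E'
import cv2
a=cv2.imread("pics/side0.png")[180:270,10:110]
cv2.imwrite("pics/side0t.png",cv2.resize(a,None,fx=6,fy=6))
E
```

```text
TCP in wrist px*1.5 [377.83262413 330.37670145]
240 224 [110 117 123] [ 0.603  -0.0705  0.1074] 0.17090973
240 230 [109 120 124] [ 0.6033 -0.0708  0.1164] 0.16221023
270 226 [110 120 124] [ 0.6103 -0.0848  0.1117] 0.16665198
265 232 [112 121 125] [ 0.6091 -0.0822  0.12  ] 0.15864353
250 226 [ 96 106 109] [ 0.6059 -0.0752  0.112 ] 0.16628143
250 208 [181 176 180] [ 0.5977 -0.0784  0.0556] 0.22309048
start TCP proj (np.float64(78.78727318680538), np.float64(240.8273673521942))
215 [ 0.175 -0.717  0.28 ]
219 [ 0.172 -0.715  0.271]
223 [ 0.172 -0.717  0.266]
227 [ 0.17  -0.718  0.259]
231 [ 0.168 -0.717  0.251]
235 [ 0.167 -0.718  0.245]
239 [ 0.165 -0.717  0.237]
243 [ 0.163 -0.717  0.229]
247 [ 0.01  -0.397 -0.001]
251 [ 0.017 -0.416  0.   ]
```

View pics/side0t.png

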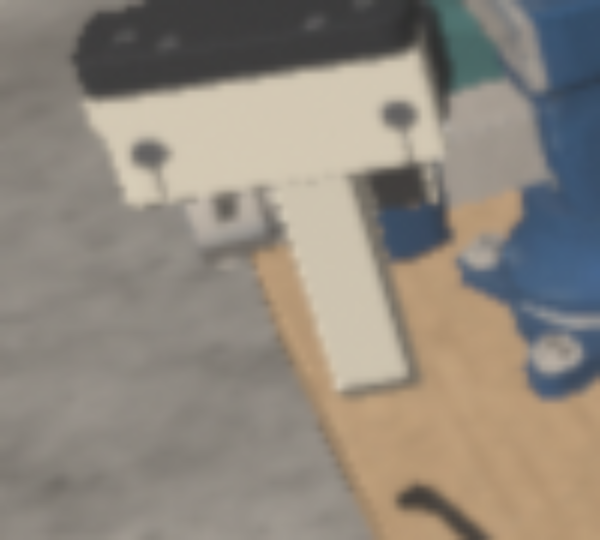

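All three cameras agree that the visible fingertips end about 30 mm above the reported TCP. Contact force will decide it, so I descend in small guarded steps and stop on a firm push.

Run:
```python
from rig import env
import numpy as np
s=env.observe(); f0=s["wrist_force"][2]; x,y=.5967,-.0803
z=.060; env.move_straight([x,y,z],max_speed=.06); env.sleep(.1)
f0=env.observe()["wrist_force"]; print("f0",f0,env.observe()["clock"])
while z>.012:
    z-=.001; env.move_straight([x,y,z],max_speed=.04)
    s=env.observe(); df=s["wrist_force"]-f0
    print(round(z,4),s["tool_pos"].round(4),df.round(1),round(s["clock"],2))
    if df[2]>8 : break
    if df[2]<3 and z<.046: break
```

```text
f0 [ 0.77148756  0.38162088 -0.31323167] 6.3083
0.059 [ 0.5968 -0.0803  0.0591] [-1.3  0.2  1.3] 6.56
0.058 [ 0.5967 -0.0803  0.0579] [-0.4 -0.2  1.4] 6.81
0.057 [ 0.5967 -0.0803  0.0569] [ 0.1  0.  -0.1] 7.06
0.056 [ 0.5967 -0.0803  0.0559] [-0.8 -0.5  0.6] 7.31
0.055 [ 0.5967 -0.0803  0.0549] [-0.9 -1.   0.1] 7.56
0.054 [ 0.5967 -0.0803  0.0539] [-0.4 -0.6  0.4] 7.81
0.053 [ 0.5967 -0.0803  0.0529] [-1.3  0.2  0.3] 8.06
0.052 [ 0.5966 -0.0803  0.0519] [-0.4  0.2 -0.1] 8.31
0.051 [ 0.5967 -0.0803  0.0509] [-0.6 -1.   0.3] 8.56
0.05 [ 0.5967 -0.0803  0.0499] [-0.7 -0.5 -1.3] 8.81
0.049 [ 0.5967 -0.0803  0.0489] [-0.9 -0.1 -0.1] 9.06
0.048 [ 0.5967 -0.0803  0.0479] [-1.  -0.3 -0.5] 9.31
0.047 [ 0.5966 -0.0803  0.0469] [-0.7  0.   0.9] 9.56
0.046 [ 0.5967 -0.0803  0.0459] [-0.4 -1.   0. ] 9.81
```

There is no contact at 0.046, so the tips really are about 30 mm short of the nominal TCP. I continue guarded, expecting contact near 0.026.

Run:
```python
from rig import env
import numpy as np
x,y=.5967,-.0803
f0=env.observe()["wrist_force"]
f0=np.array([.3,0.2,-.1])
z=.031; env.move_straight([x,y,z],max_speed=.04)
s=env.observe(); print(s["clock"],s["tool_pos"],s["wrist_force"]-f0)
if s["wrist_force"][2]-f0[2]<2.5:
  while z>.013:
    z-=.001; env.move_straight([x,y,z],max_speed=.04)
    s=env.observe(); df=s["wrist_force"]-f0
    print(round(z,4),s["tool_pos"].round(4),df.round(1),round(s["clock"],2))
    if df[2]>8 : break
```

```text
10.3333 [ 0.59660367 -0.08027922  0.03080364] [ 0.48707687 -1.20044976 -0.23095338]
0.03 [ 0.5967 -0.0803  0.03  ] [ 0.8 -0.3  0.1] 10.58
0.029 [ 0.5968 -0.0803  0.0292] [-0.5  0.5  3. ] 10.83
0.028 [ 0.5968 -0.0803  0.0281] [ 0.  -0.2  2.3] 11.08
0.027 [ 0.5968 -0.0803  0.0271] [ 0.5 -0.4  2.6] 11.33
0.026 [ 0.5968 -0.0803  0.0261] [ 1.8 -0.6  3.8] 11.58
0.025 [ 0.5968 -0.0803  0.025 ] [1.6 0.4 4.9] 11.83
0.024 [ 0.5968 -0.0803  0.0241] [1.9 0.1 4.9] 12.08
0.023 [ 0.5969 -0.0803  0.0236] [-1.1 -0.5 10.7] 12.33
```

The key's travel was clear: contact at about 0.0295, spring force from 3 to 5 N, then the hard stop at about 0.0237, 6 mm lower. The true tips therefore lie 26.4 mm behind the nominal TCP. I release the key, check it springs back, and go over the knob.

Run:
```python
from rig import env
from h import *
env.move_straight([.5967,-.0803,.12],max_speed=.12)
im,d=env.get_image("side"); m=env.camera_model("side")
for u,v in [(282,162),(282,163),(283,163)]: print("key",unproj(m,u,v,depth=d[v,u]).round(4))
env.move_gripper(0.062)
env.move_straight([.5354,-.3149,.105],max_speed=.2)
env.sleep(.1)
s=env.observe(); m=env.camera_model("wrist"); im,d=env.get_image("wrist")
cv2.imwrite("pics/w4.png",cv2.resize(im,None,fx=1.5,fy=1.5)); np.savez("pics/w4.npz",d=d,T=m["camera_from_world"])
print(s["clock"],s["tool_pos"],s["ee_rot"],s["wrist_force"],s["grip_width"])
im,d=env.get_image("side"); cv2.imwrite("pics/side2.png",cv2.resize(im[130:230,210:350],None,fx=5,fy=5)); np.save("pics/side2.npy",d)
```

```text
key [ 0.5945 -0.0822  0.0557]
key [ 0.5934 -0.0898  0.0557]
key [ 0.5968 -0.089   0.0552]
15.9 [ 0.53575496 -0.31412287  0.1051612 ] [148.80385884  89.98622085  -6.03845588] [-0.99042936 -0.07972204 -0.77401118] 0.06221081501823127
```

View pics/w4.png

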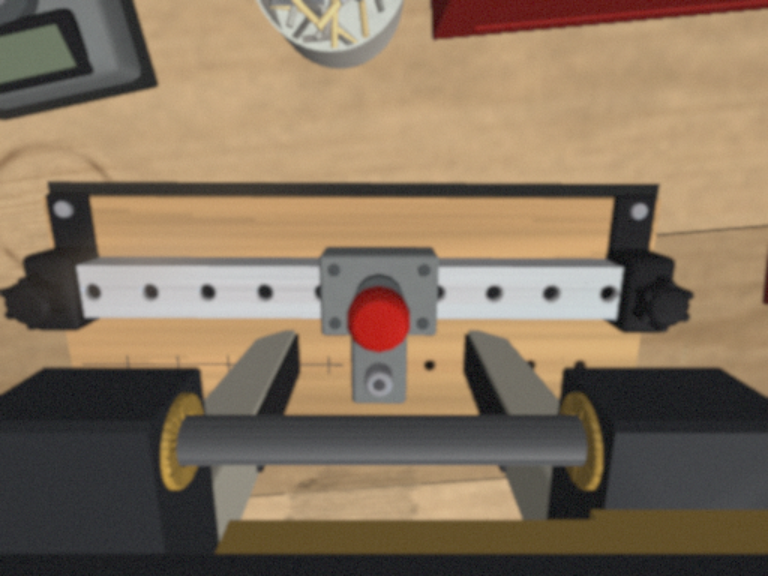

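View pics/side2.png

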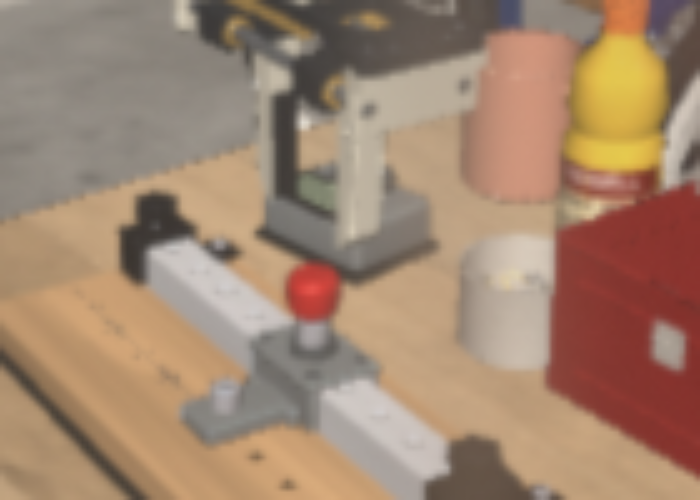

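The key is back up at 0.0557 by depth. The wrist view shows the knob at (379,319), centred between the tips (299 and 464, middle 381). I'll refine the knob's xy from this close view.

Run:
```python
from rig import env
from h import *
m=env.camera_model("wrist"); zz=np.load("pics/w4.npz"); m["camera_from_world"]=zz["T"]; d=zz["d"]
im=cv2.imread("pics/w4.png").astype(int)
r=((im[...,2]>im[...,1]*2.2)&(im[...,2]>90)).astype(np.uint8); r[:270]=0;r[370:]=0;r[:,:330]=0;r[:,430:]=0
ys,xs=np.nonzero(r); (c,rad)=cv2.minEnclosingCircle(np.c_[xs,ys].astype(np.float32)); print(xs.mean(),ys.mean(),c,rad)
g=lambda x,y:((x+.5)/1.5-.5,(y+.5)/1.5-.5)
u,v=g(*c); print(unproj(m,u,v,z=.09).round(4),unproj(m,u,v,depth=d[int(v),int(u)]).round(4))
L=[unproj(m,*g(x,y),z=.045) for x,y in [(94,292),(151,292),(208,292),(265,292),(494,293),(551,293),(608.5,293)]]
for a in L: print(a.round(4))
e=(L[0]-L[-1]);print(np.degrees(np.arctan2(e[1],e[0])))
print(env.observe()["tool_pos"])
```

```text
378.342931090262 319.07085085732774 (377.9087829589844, 318.9501647949219) 32.11808395385742
[ 0.5357 -0.3139  0.09  ] [ 0.5386 -0.3126  0.099 ]
[ 0.4685 -0.1711  0.045 ]
[ 0.482  -0.1997  0.045 ]
[ 0.4955 -0.2283  0.045 ]
[ 0.509  -0.2569  0.045 ]
[ 0.5627 -0.3723  0.045 ]
[ 0.5762 -0.401   0.045 ]
[ 0.5899 -0.4299  0.045 ]
115.12100515474675
[ 0.53569846 -0.31427098  0.10512723]
```

Run:
```python
from rig import env
from h import *
env.move_straight([.5358,-.3146,.0436],max_speed=.1)
env.sleep(.1); s=env.observe(); f0=s["wrist_force"]; print(s["clock"],s["tool_pos"],f0)
env.move_gripper(0.02,6); env.sleep(.1)
s=env.observe(); print(s["clock"],s["tool_pos"],(s["wrist_force"]-f0).round(2),s["grip_width"])
im,d=env.get_image("side"); cv2.imwrite("pics/side3.png",cv2.resize(im[150:230,210:330],None,fx=6,fy=6,interpolation=cv2.INTER_CUBIC))
```

```text
16.8667 [ 0.53615975 -0.31483433  0.0444332 ] [-0.30630624  0.55636749  1.20943282]
17.6 [ 0.53550783 -0.31393254  0.04361356] [-3.54  5.01  1.38] 0.02918203608838205
```

View pics/side3.png

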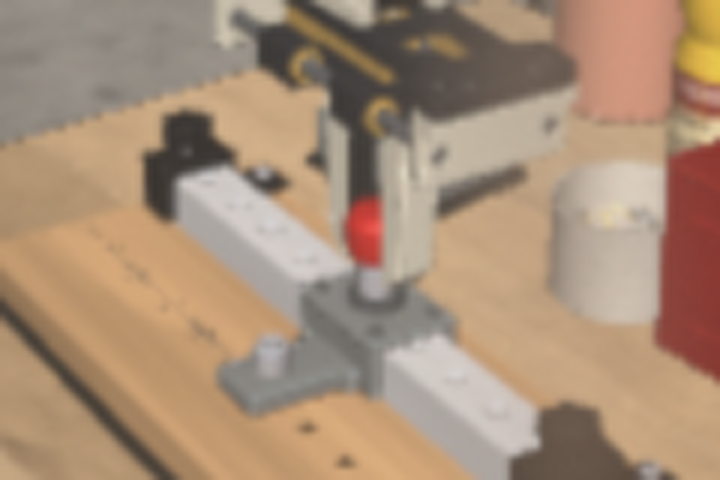

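The side view shows both fingers straddling the red knob at its middle, with the tips clear above the carriage; the grip width is 29 mm. A ~6 N sideways bias shows the tool needs to go a touch further along the rail. I'll grip firmly, relieve the bias, then lift.

```bash
cat >> h.py <<'E'
U=np.array([-.4245,.9054,0])
E
python3 - <<'E'
from rig import env
from h import *
f0=np.array([-.3,.3,.3])
env.move_gripper(0.02,40)
P=np.array([.5358,-.3146,.0436]); a=0
for k in range(4):
    env.sleep(.05); s=env.observe(); f=s["wrist_force"]-f0; fa=f@U
    print(round(s["clock"],2),s["tool_pos"].round(4),((s["tool_pos"]-P)@U*1e3).round(2),f.round(1),"along",fa.round(1),"a",a,s["grip_width"])
    if abs(fa)<2: break
    a+=np.clip(fa*.00012,-.0008,.0008); env.move_straight(P+a*U,max_speed=.04)
E
```

```text
17.92 [ 0.5355 -0.3139  0.0436] 0.72 [-2.3  5.7  4. ] along 6.2 a 0 0.028686880545104584
18.22 [ 0.5354 -0.3138  0.0436] 0.92 [-1.6  3.4  2. ] along 3.7 a 0.000739009950789277 0.028602585372748582
18.52 [ 0.5354 -0.3136  0.0436] 1.06 [-0.5 -1.   1.5] along -0.7 a 0.001182140728636507 0.02835443015116992
```

Run:
```python
from rig import env
from h import *
f0=np.array([-.3,.3,.3]); P=np.array([.5358,-.3146,.0436])+.00118*U
for h in [.004,.008,.0115]:
    env.move_straight(P+[0,0,h],max_speed=.04); env.sleep(.05)
    s=env.observe(); f=s["wrist_force"]-f0
    print(h,round(s["clock"],2),s["tool_pos"].round(4),f.round(1),"along",(f@U).round(1),s["grip_width"])
im,d=env.get_image("side"); cv2.imwrite("pics/side4.png",cv2.resize(im[150:230,210:330],None,fx=6,fy=6,interpolation=cv2.INTER_CUBIC))
```

```text
0.004 18.82 [ 0.5352 -0.3134  0.0472] [ 1.4 -0.7 -6.3] along -1.2 0.0282095364327482
0.008 19.12 [ 0.5352 -0.3134  0.0514] [ 1.   1.6 -8.7] along 1.0 0.02863527692148992
0.0115 19.42 [ 0.5352 -0.3135  0.055 ] [  1.8   0.8 -11. ] along 0.0 0.028368537160719173
```

View pics/side4.png

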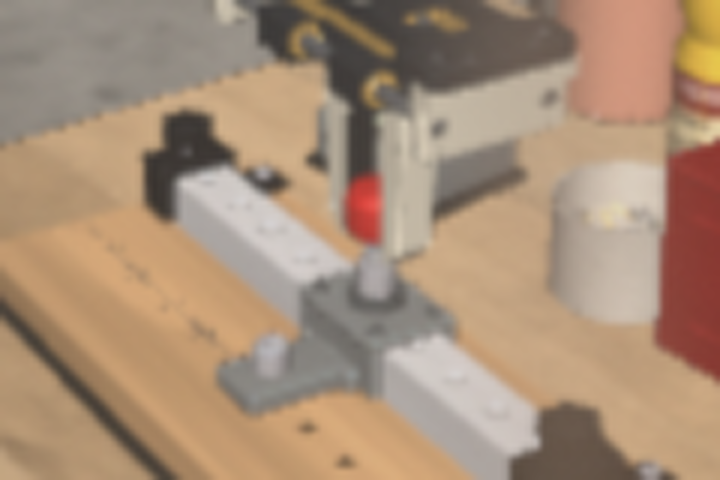

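The knob has risen with the gripper by 11.4 mm, and the spring force grew from 6 to 11 N as specified. Now I slide 32 mm.

Run:
```python
from rig import env
from h import *
f0=np.array([-.3,.3,.3]); P=np.array([.5358,-.3146,.0436])+.00118*U
env.move_straight(P+.016*U+[0,0,.0115],max_speed=.04)
s=env.observe(); f=s["wrist_force"]-f0; print(round(s["clock"],2),s["tool_pos"].round(4),f.round(1),(f@U).round(1))
env.move_straight(P+.032*U+[0,0,.0115],max_speed=.04); env.sleep(.1)
s=env.observe(); f=s["wrist_force"]-f0
print(round(s["clock"],2),s["tool_pos"].round(4),f.round(1),"along",(f@U).round(1),"moved",((s["tool_pos"]-P)@U).round(4),s["grip_width"])
for h in [.008,.006,.004]:
    env.move_straight(P+.032*U+[0,0,h],max_speed=.04); env.sleep(.05)
    s=env.observe(); f=s["wrist_force"]-f0
    print(h,round(s["clock"],2),s["tool_pos"].round(4),f.round(1),"along",(f@U).round(1),s["grip_width"])
    if f[2]>5: break
im,d=env.get_image("side"); cv2.imwrite("pics/side5.png",cv2.resize(im[150:230,210:330],None,fx=6,fy=6,interpolation=cv2.INTER_CUBIC))
```

```text
20.02 [ 0.5283 -0.2987  0.0551] [  1.7   1.8 -10.8] 0.9
20.67 [ 0.5217 -0.2844  0.055 ] [ 2.   2.5 -9.9] along 1.4 moved 0.0321 0.02872120988068927
0.008 20.97 [ 0.5218 -0.2847  0.0516] [ 1.8 -0.2 -8.1] along -1.0 0.02898306755712667
0.006 21.27 [ 0.5218 -0.2847  0.0497] [ 2.1 -0.2 -7.9] along -1.0 0.02838251230606432
0.004 21.57 [ 0.5218 -0.2846  0.0477] [ 2.5 -0.9 -6.1] along -1.9 0.028441915361417096
```

View pics/side5.png

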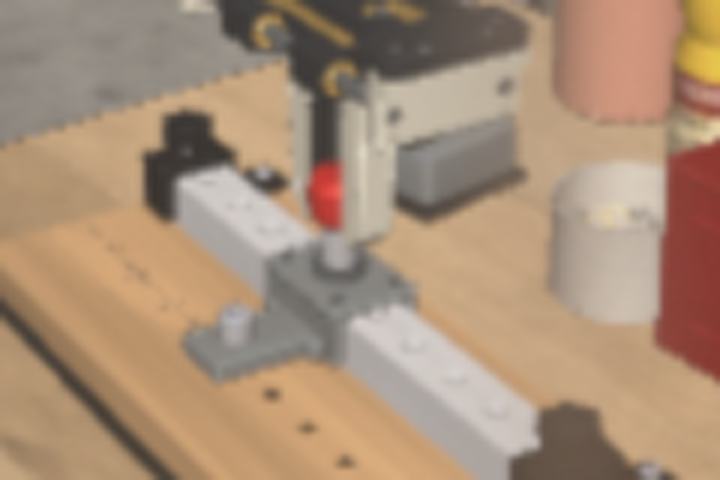

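The carriage moved one hole and the pin is entering: the spring still pulls down at 4 mm, with no resistance. I lower it fully home until the downward push is met.

Run:
```python
from rig import env
from h import *
f0=np.array([-.3,.3,.3]); P=np.array([.5358,-.3146,.0436])+.00118*U
for h in [.002,.001,0,-.0005,-.001,-.0015]:
    env.move_straight(P+.032*U+[0,0,h],max_speed=.04); env.sleep(.1)
    s=env.observe(); f=s["wrist_force"]-f0
    print(h,round(s["clock"],2),s["tool_pos"].round(4),f.round(1),"along",(f@U).round(1),s["grip_width"])
    if f[2]>4: break
im,d=env.get_image("side"); cv2.imwrite("pics/side6.png",cv2.resize(im[140:230,210:330],None,fx=6,fy=6,interpolation=cv2.INTER_CUBIC))
im,d=env.get_image("scene"); cv2.imwrite("pics/scene6.png",cv2.resize(im[150:280,180:340],None,fx=4,fy=4,interpolation=cv2.INTER_CUBIC))
```

```text
0.002 21.97 [ 0.5217 -0.2845  0.0456] [ 2.4  0.5 -6.3] along -0.5 0.028386194224510518
0.001 22.32 [ 0.5217 -0.2846  0.0446] [ 3.3 -0.1 -5.2] along -1.5 0.028963546281492784
0 22.67 [ 0.5218 -0.2846  0.0437] [ 1.6  0.2 -3. ] along -0.6 0.028682676901576703
-0.0005 23.02 [ 0.5219 -0.2847  0.0436] [0.5 2.3 5.3] along 1.9 0.02868311305880539
```

View pics/side6.png

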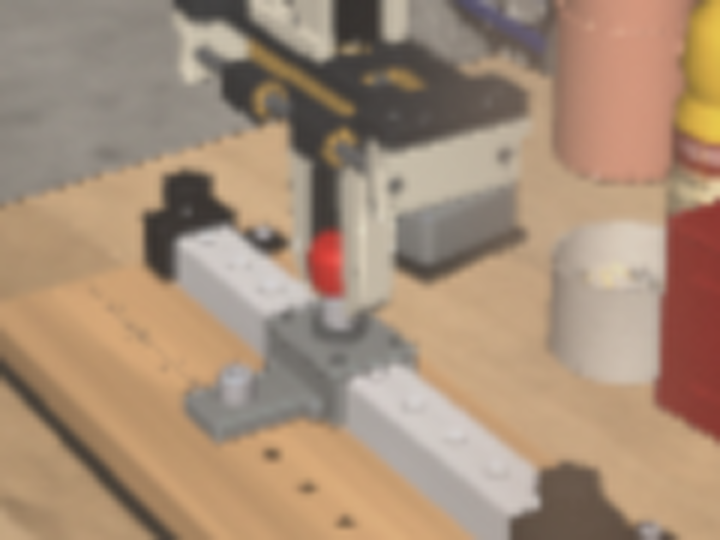

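View pics/scene6.png

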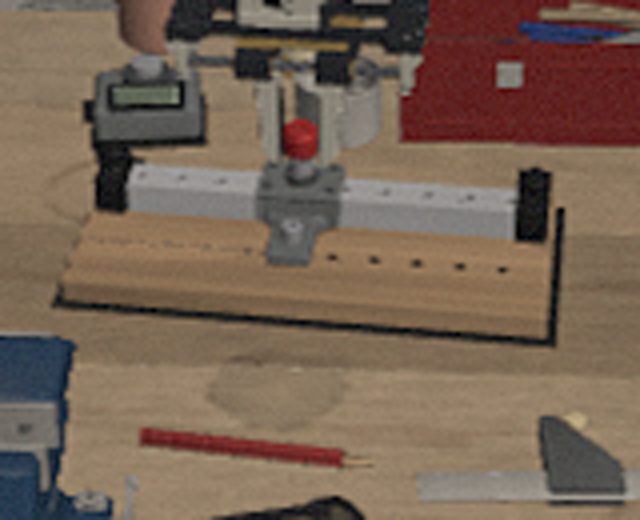

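The pin is home. The push turned from -3 N to +5 N at the starting height (z 0.0436), 32 mm along. Five drilled holes now show behind the bush, and the key is up. Handing in.

Run:
```python
from rig import env
s=env.observe(); print(s["clock"],s["tool_pos"],s["wrist_force"],s["grip_width"])
print(env.hand_in())
```

```text
23.1167 [ 0.52189749 -0.28467509  0.04360555] [0.05281326 2.07251466 5.76618967] 0.028386710789330416
the job is handed in; nothing more can be done
None
```

The job is done and handed in at 23.1 s: the hole is counted, and the carriage is one hole along with the pin home and the knob still held.

- **Tally key:** I pressed it once. The spring force rose from 3 to 5 N, then it hit a hard stop after about 6 mm. A depth check afterwards put the key back up at about 0.056 m.
- **Index knob:** I gripped it, relieved about 6 N of sideways bias, and drew it about 11.4 mm. I then slid the carriage 32 mm towards the ticks and lowered the pin.
- **Pin home:** The push turned from the spring's downward pull to a firm stop of about +5 N, at the same height as at the start (0.0436 m). The last scene picture shows five drilled holes behind the bush, where four showed before. The knob is held with a 40 N grip.
- **Other things on the bench:** Nothing was touched, as far as the last pictures show.

Two measurements disagreed along the way:
- **Fingertips:** The real tips sit about 26 mm short of the stated TCP. Contact with the key confirmed this, and I corrected for it.
- **Side camera:** It placed the key about 9 mm and the knob about 5 mm off from the wrist camera. I used the wrist camera, which matched the rail's 32 mm hole spacing.

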